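Turn the drying tumbling media with the paddle

TASK

The ceramic tumbling media are drying in the pan: take the paddle from the bench and stir them one whole turn counter-clockwise, starting at the side nearest the robot, until every chunk has been shifted at least 15 mm from where it lay and none has been spilled. Stir with the blade only, without pressing on the pan with more than 25 N, then lay the paddle in the notches of its rest with the blade over the catch tray, and leave the other things on the bench alone.

Things in the scene. Friction and masses are not known exactly. Their poses are not given: they have to be found in the camera images.
- pan: Round steel pan fixed to the bench, 212 mm across the rim, 40 mm high, walls 4 mm and flaring slightly (inner floor 184 mm across), floor 5 mm thick; two wire lug handles at its +y and -y sides reach 132 mm from the centre. Origin: centre of its underside, z up, x away from the robot (within 0.4 rad).
- paddle: Stirring paddle, 200 mm long: pale wooden handle 120 x 18 wide (y) x 24 high (z), then in line a flat steel blade 80 x 36 wide x 6 thick. Origin: middle of the handle, centre of its section; +x along the handle away from the blade, z up as it lies. Handle x -60 to 60, blade x -140 to -60. Starts loose on the bench, blade towards the robot (within 0.5 rad).
- paddle_tip (a point): Centre of the blade's end edge, 140 mm from the paddle origin along its -x; axes as the paddle.
- rest: Paddle rest fixed to the bench: base plate 110 x 70 x 8 mm, two grey forks at x -42 and +42, each 12 thick with an open notch 34 wide (y), notch floor 45 mm and prong tops 67 mm above the bench; a shallow catch tray 100 x 75 x 14 mm lies at its -x end, towards the robot. Origin: centre of the base's underside; x along the line of notches, z up.
- rest_seat (a point): Where the paddle's origin belongs when the handle lies in both notches: on the rest's axis midway between the forks, 57 mm above the bench; axes as the rest.
- chunk0_center (a point): Centre of one of six white ceramic tumbling-media chunks, plain cylinders 26 mm across and 22 mm high, standing loose in a ring on the pan floor (all six alike; this is no. 0).
- chunk1_center (a point): Centre of one of six white ceramic tumbling-media chunks, plain cylinders 26 mm across and 22 mm high, standing loose in a ring on the pan floor (all six alike; this is no. 1).
- chunk2_center (a point): Centre of one of six white ceramic tumbling-media chunks, plain cylinders 26 mm across and 22 mm high, standing loose in a ring on the pan floor (all six alike; this is no. 2).
- chunk3_center (a point): Centre of one of six white ceramic tumbling-media chunks, plain cylinders 26 mm across and 22 mm high, standing loose in a ring on the pan floor (all six alike; this is no. 3).
- chunk4_center (a point): Centre of one of six white ceramic tumbling-media chunks, plain cylinders 26 mm across and 22 mm high, standing loose in a ring on the pan floor (all six alike; this is no. 4).
- chunk5_center (a point): Centre of one of six white ceramic tumbling-media chunks, plain cylinders 26 mm across and 22 mm high, standing loose in a ring on the pan floor (all six alike; this is no. 5).
- wrench: Loose steel wrench, 180 mm, lying beyond the pan (bystander); origin under its centre.
- spray: Loose bare-metal spray can, 56 mm across, 150 mm high, beyond the pan (bystander); origin under its centre.
- disc: Loose abrasive disc, 116 mm across, 10 mm thick, lying beyond the pan (bystander); origin under its centre.
- cup: Loose white plastic cup, 64 mm across, 55 mm high, far out on the left (bystander); origin under its centre.
- jar: Loose white lidded jar, 60 mm across and 60 mm high, far out on the right (bystander); origin under its centre.
- chunk0: The chunk as a body (origin: centre of its underside as built).
- chunk1: The chunk as a body (origin: centre of its underside as built).
- chunk2: The chunk as a body (origin: centre of its underside as built).
- chunk3: The chunk as a body (origin: centre of its underside as built).
- chunk4: The chunk as a body (origin: centre of its underside as built).
- chunk5: The chunk as a body (origin: centre of its underside as built).

How it is judged:
By the outcome, as a careful person would: the job done as asked, in the order asked, and still so for the second after the job is handed in, with the robot touching nothing.
It also fails if it takes over 67 s, if anything falls off the work surface, if the arm or the gripper's body presses on something with over 40 N, if the wrist force passes 120 N, or if a joint passes its speed limit or range.

ROBOT

A 7-joint arm with a two-finger parallel gripper is mounted at the origin on the work surface. World frame = base frame: x ahead of the robot, y to its left, z up, the work surface at z = 0. Lengths are in m, angles in rad, forces in N, time in s.
With the tool pointing down it reaches from about 0.425 to 0.875 m from the base axis. Payload 8.4 kg.
Tool frame: the origin (TCP) lies on the mounting face of the last link; the fingertips stand 182 mm ahead of it and the grasp point (between the pads) lies 164 mm ahead of it (ctrl.grip_point_offset is the distance from the TCP to the grasp point, in m); z points along the fingers, y is the line along which they close (so a half turn about z gives the same grasp; the last joint's range is limited). The gripper opens to 87 mm and grips with 3 to 60 N. Pads are 19 mm wide; open, the fingers measure 117 mm over their backs; the gripper's body (75 mm by 190 mm) begins 51 mm behind the grasp point.
Start: joints at [-1.206, 0.333, 0.04, 1.465, -0.013, 1.343, -0.059], TCP at [0.291, 0.581, 0.405] pointing down, gripper open.
Joint ranges: [-2.58, 2.58], [-0.38, 2.09], [-1.3, 1.39], [0.25, 2.4], [-1.5, 4.64], [0.08, 2.09], [-2.65, 2.65]. Speed limits (rad/s): [2.22, 2.22, 2.79, 2.79, 3.14, 3.14, 3.14].

INTERFACE

Orientations are given as a 3x3 rotation matrix whose columns are the frame's x, y, z axes.
In Python, from station import readout, snapshot, order, ctrl gives the robot as it stands. The module is installed in compiled form; this text tells all that it offers.
- The arm moves only by the tool play_rows, never from a script. Its argument "rows" is a list of rows, each an object of numbers: "x", "y", "z": the shift along the tool's x, y, z in m; "rx", "ry", "rz": the turn, a rotation vector about the tool's x, y, z in degrees; "hand": the opening, from 0 (shut) to 1 (fully open). A call has 1 to 8 rows; each row shifts and turns the commanded pose from where the row before left it, along the tool's axes as they then stand; what a row does not reach is not made up. A row lasts 1/10 s, in which the tool goes at most 50 mm and 8.59 degrees, less where a joint would pass 70% of its speed; a pose out of reach is approached as far as the arm can. A call is refused whole if a number of a shift passes 0.05 or a number of a turn 8.59, either way. A call with a gripper value outside its range is refused whole. The fingers move at their own pace and stop on an object; "squeeze" is the grip in N (left out, the last holds). Time passes only in rows, so rows that do not move let the fingers close. It gives the time, the measured TCP pose, the force, the opening and the grip force at its end, in the units of the state.
- readout.sense(): the state, without advancing time (a new reading comes with each control period).
- snapshot(name): name is "scene" or "top" or "wrist"; returns a dict with "pixels" (400x640x3 uint8, blue, green, red), "fov_y" (degrees; the focal length in pixels is half the picture's height over the tangent of half this angle, whatever the lens; pixels are square), "cx", "cy" (the principal point, pixels), "extrinsics" (4x4, takes a point from camera to world coordinates); the wrist camera has in their place "T_tool_cam" (4x4, takes a point from camera to tool coordinates, whose origin is the TCP and whose axes are the flange's). Camera axes: x right, y down, z forward; pixel columns grow to the right and rows downward; lengths in m; the calibration is good to about 2 mm. A picture is of the moment at which its call begins: read the wrist's pose just before it. There is no depth.
- order.job_done(): hands the job in; it is judged then, once.
The state is a dict: "t": time; "joints": joint angles; "qd": joint speeds; "tau": joint torques, N m; "tcp_pos": TCP position; "ee_rot": TCP orientation; "ft_force": force on the tool from outside, world axes, zero at the start; "wrist_torque": the same for the moment, N m; "finger_gap": finger opening in m; "gripper_force": force on a finger pad.
Only numpy, scipy, OpenCV 4.12 (cv2) and the standard library are available. Lean on these libraries where they do the work, as an engineer would, in place of code of your own. Each camera call takes 0.05 s, during which the arm holds its last target. There are 200 camera calls.

## Working session

There is one attempt and no reset: what is moved stays moved. The work goes in short steps, Python scripts to look and compute and a tool call to move; the robot and the scene stay as the last step left them, time stands still between calls to the robot, and variables do not carry over. Pictures are saved under pics/ and viewed, at most 13 in all, crops included, and the job is handed in when it is done.

Besides the shell and the picture viewer there is one more tool, called as name(argument=value, ...) on one line, values as JSON. play_rows: Moves the arm, as the interface text tells. Its arguments: {"type":"object","properties":{"rows":{"type":"array"},"squeeze":{"type":"number"}},"required":["rows"]}

```bash
mkdir -p pics
cat > h.py <<'E'
import numpy as np, cv2
from station import readout, snapshot, order, ctrl
np.set_printoptions(precision=4, suppress=True)
def cam(name):
    s=readout.sense(); d=snapshot(name)
    if name=="wrist":
        T=np.eye(4);T[:3,:3]=s["ee_rot"];T[:3,3]=s["tcp_pos"];E=T@np.array(d["T_tool_cam"])
    else: E=np.array(d["extrinsics"])
    f=200/np.tan(np.radians(d["fov_y"])/2)
    return np.array(d["pixels"]),f,d["cx"],d["cy"],E
def ray(c,u,v,z):
    _,f,cx,cy,E=c
    r=E[:3,:3]@np.array([(u-cx)/f,(v-cy)/f,1]);o=E[:3,3]
    return o+r*(z-o[2])/r[2]
def proj(c,p):
    _,f,cx,cy,E=c
    q=E[:3,:3].T@(np.array(p)-E[:3,3]); return np.array([cx+f*q[0]/q[2],cy+f*q[1]/q[2]])
E
python3 - <<'E'
from h import *
s=readout.sense();print(s, ctrl.grip_point_offset)
for n in("scene","top"):
    c=cam(n);cv2.imwrite(f"pics/{n}0.png",c[0]);print(n,c[1:])
    if n=="top":
        for p in [(.4,0,0),(.8,0,0),(.6,.3,0),(.6,-.3,0)]: print(p,proj(c,p))
E
```

```text
{'t': 0.0, 'joints': array([-1.2062,  0.3339,  0.0399,  1.4662, -0.0134,  1.3433, -0.0585]), 'qd': array([-0.0006,  0.0016,  0.0005, -0.0018, -0.001 ,  0.003 , -0.0004]), 'tau': array([ -0.0001, -65.6369,   1.3354, -40.379 ,  -0.0597,   0.0454,
         0.0002]), 'tcp_pos': array([0.2907, 0.5812, 0.4039]), 'ee_rot': array([[-0.8943,  0.4474, -0.0006],
       [ 0.4474,  0.8943, -0.0015],
       [-0.0001, -0.0016, -1.    ]]), 'ft_force': array([-0.6742,  0.4872, -0.6852]), 'wrist_torque': array([-0.004 ,  0.0019,  0.0135]), 'gripper_force': 0.0, 'finger_gap': 0.0870288103521059} 0.1635
scene (np.float64(406.55336464897886), 319.2403578289748, 199.94353057138306, array([[ 0.7298,  0.4278, -0.5333,  1.1456],
       [ 0.6834, -0.4328,  0.5879, -0.6369],
       [ 0.0207, -0.7935, -0.6082,  0.728 ],
       [ 0.    ,  0.    ,  0.    ,  1.    ]]))
top (np.float64(415.68021022107325), 318.24983557848833, 200.8738047794572, array([[-0.0149, -0.9888,  0.1482,  0.3959],
       [-0.9999,  0.014 , -0.0071, -0.0086],
       [ 0.0049, -0.1483, -0.9889,  1.3135],
       [ 0.    ,  0.    ,  0.    ,  1.    ]]))
(0.4, 0, 0) [313.4055 261.898 ]
(0.8, 0, 0) [311.7904 138.236 ]
(0.6, 0.3, 0) [218.6121 200.0032]
(0.6, -0.3, 0) [406.2472 197.3777]
```

Run:
```python
import cv2
a=cv2.imread("pics/top0.png");cv2.imwrite("pics/top0c.png",cv2.resize(a[80:320,150:470],(800,600),interpolation=cv2.INTER_CUBIC))
```

```text
(no output)
```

View pics/scene0.png

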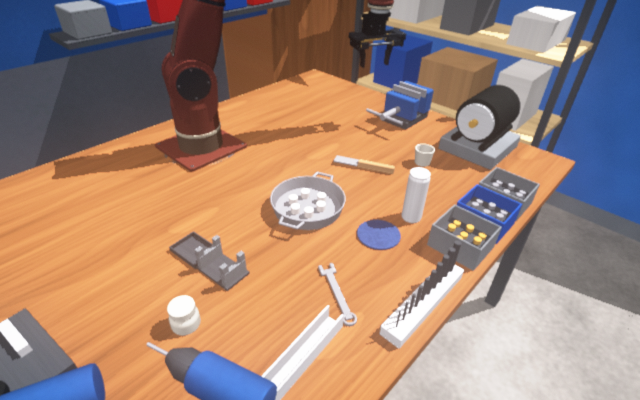

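View pics/top0c.png

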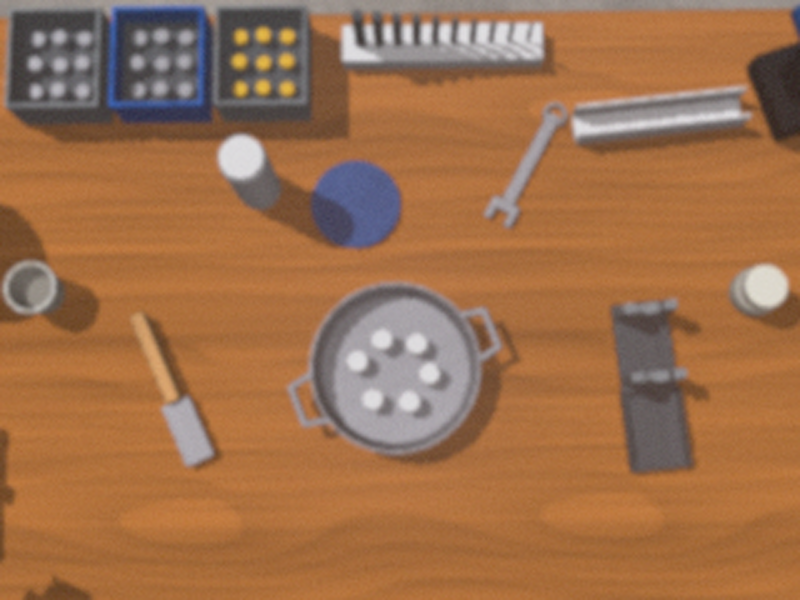

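The scene picture shows the pan in the middle, the paddle to its left (its right in this view) and the rest to its right. The top crop (×2.5, offset 150,80) shows the pan at about (396,367) and its six chunks around (394,370). The paddle runs from (138,318) to the blade end at (198,466), and the rest forks are at (648,308) and (657,377), with the tray below them at (660,440).

Run:
```python
from h import *
c=cam("top")
g=lambda u,v,z: ray(c,150+u/2.5,80+v/2.5,z)
im=c[0];hsv=cv2.cvtColor(im,cv2.COLOR_BGR2HSV)
print("pan approx",g(396,367,.04))
# chunks: bright low-sat in pan
m=((hsv[...,2]>205)&(hsv[...,1]<60)).astype(np.uint8)
n,l,st,ce=cv2.connectedComponentsWithStats(m)
for i in range(1,n):
    u,v=ce[i]
    if 275<u<342 and 190<v<265: print("chunk",ce[i],st[i,4],ray(c,u,v,.027))
# grey mask for paddle blade, pan
for nm,(u0,u1,v0,v1),cond in [("blade",(205,240,230,270),(hsv[...,1]<110)),("handle",(198,228,200,245),None)]:
    if cond is None:
        cond=(hsv[...,1]<190)&(hsv[...,1]>90)&(hsv[...,2]>150)
    mm=np.zeros(m.shape,np.uint8);mm[v0:v1,u0:u1]=cond[v0:v1,u0:u1]
    k,l,st,ce=cv2.connectedComponentsWithStats(mm);i=1+np.argmax(st[1:,4])
    pts=np.argwhere(l==i)[:,::-1].astype(np.float32);r=cv2.minAreaRect(pts);print(nm,st[i,4],r,ray(c,*r[0],.012))
h=[g(138,318,.024),g(172,402,.024),g(198,466,.015)];print("paddle",h)
print("rest forks",g(648,306,.067),g(657,376,.067), "base/tray corners",g(613,306,.008),g(632,472,.014),g(691,466,.014))
s=cam("scene");print("tip/pan reproj scene",proj(s,g(396,367,.04)),proj(s,g(198,466,.015)),proj(s,g(138,318,.024)),proj(s,g(657,376,.067)))
```

```text
pan approx [0.5067 0.0137 0.04  ]
chunk [302.0263 215.1842] 38 [0.5443 0.0333 0.027 ]
chunk [316.0556 216.75  ] 36 [ 0.5388 -0.0103  0.027 ]
chunk [292.2105 223.8421] 38 [0.5177 0.064  0.027 ]
chunk [321.1351 228.8919] 37 [ 0.5007 -0.0255  0.027 ]
chunk [298.4474 239.0789] 38 [0.4703 0.0451 0.027 ]
chunk [313.05  240.175] 40 [0.4662 0.     0.027 ]
blade 372 ((224.79312133789062, 252.01724243164062), (27.96826934814453, 13.52456283569336), 66.80140686035156) [0.4344 0.2747 0.012 ]
handle 1109 ((212.5, 222.0), (44.0, 29.0), 90.0) [0.5286 0.3149 0.012 ]
paddle [array([0.5741, 0.3358, 0.024 ]), array([0.4688, 0.2912, 0.024 ]), array([0.3901, 0.2596, 0.015 ])]
rest forks [ 0.574  -0.2934  0.067 ] [ 0.4889 -0.3002  0.067 ] base/tray corners [ 0.5831 -0.2623  0.008 ] [ 0.3747 -0.2759  0.014 ] [ 0.381  -0.3493  0.014 ]
tip/pan reproj scene [306.4419 196.7516] [333.1125 156.5829] [391.8475 166.6599] [206.7949 241.824 ]
```

play_rows(rows=[{"x":-0.041,"y":-0.017,"z":0.006,"hand":1},{"x":-0.041,"y":-0.017,"z":0.006},{"x":-0.041,"y":-0.017,"z":0.006},{"x":-0.041,"y":-0.017,"z":0.006},{"x":-0.041,"y":-0.017,"z":0.006},{"x":-0.041,"y":-0.017,"z":0.006},{"x":-0.041,"y":-0.017,"z":0.006},{"x":-0.041,"y":-0.017,"z":0.006}])

```text
$.rows[0]: bad value
```

play_rows(rows=[{"rz":8.2},{"rz":8.2},{"rz":8.2},{"rz":8.2},{"rz":8.2},{"rz":8.2},{"rz":8.2},{"rz":8.2}])

```text
$.rows[0]: bad value
```

play_rows(rows=[{"rz":8.2},{"rz":8.2},{"rz":8.2},{"rz":8.2},{"rz":8.2},{"rz":8.2},{"rz":8.2},{"rz":8.2}])

```text
$.rows[0]: bad value
```

```bash
cat >> h.py <<'E'
from scipy.spatial.transform import Rotation as Ro
def st():
    s=readout.sense();y=s["ee_rot"][:,1];print("t",s["t"],"tcp",s["tcp_pos"],"yang",np.degrees(np.arctan2(y[1],y[0])),"zax",s["ee_rot"][:,2],"q",s["joints"],"F",s["ft_force"],"gap",s["finger_gap"],s["gripper_force"]);return s
E
python3 - <<'E'
from h import *
s=st();c=cam("wrist");cv2.imwrite("pics/w1.png",c[0]);
for z,p in[(.024,(.522,.313)),(.015,(.39,.26)),(0,tuple(s["tcp_pos"][:2]))]:print(p,proj(c,(*p,z)))
E
```

```text
t 0.2 tcp [0.2908 0.5812 0.4042] yang 63.42273646035541 zax [-0.0003 -0.0009 -1.    ] q [-1.2062  0.3336  0.0399  1.4659 -0.0134  1.3433 -0.0585] F [ 0.6709  0.6927 -0.9503] gap 0.08726170119073974 0.0
(0.522, 0.313) [225.1451 402.6237]
(0.39, 0.26) [144.5428 341.802 ]
(np.float64(0.2907606868654246), np.float64(0.5812372676317628)) [320.9313 173.1315]
```

View pics/w1.png

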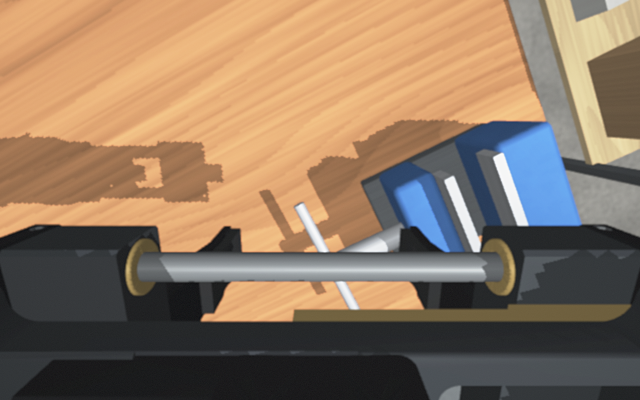

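The picture shows the gripper still at its start position, with the vise below it. The moves were refused, so I'll try giving every key in each row.

play_rows(rows=[{"x":-0.041,"y":-0.017,"z":0.006,"rx":0,"ry":0,"rz":0,"hand":1},{"x":-0.041,"y":-0.017,"z":0.006,"rx":0,"ry":0,"rz":0,"hand":1},{"x":-0.041,"y":-0.017,"z":0.006,"rx":0,"ry":0,"rz":0,"hand":1},{"x":-0.041,"y":-0.017,"z":0.006,"rx":0,"ry":0,"rz":0,"hand":1},{"x":-0.041,"y":-0.017,"z":0.006,"rx":0,"ry":0,"rz":0,"hand":1},{"x":-0.041,"y":-0.017,"z":0.006,"rx":0,"ry":0,"rz":0,"hand":1},{"x":-0.041,"y":-0.017,"z":0.006,"rx":0,"ry":0,"rz":0,"hand":1},{"x":-0.041,"y":-0.017,"z":0.006,"rx":0,"ry":0,"rz":0,"hand":1}])

```text
t: 1.05
tcp_pos: [0.5242, 0.3114, 0.3566]
ee_rot: [[-0.894, 0.447, 0.0], [0.447, 0.894, 0.0], [-0.0, 0.0, -1.0]]
ft_force: [1.3, 0.5, -0.8]
finger_gap: 0.0869
gripper_force: 0.0
```

play_rows(rows=[{"x":0,"y":0,"z":0,"rx":0,"ry":0,"rz":8.2,"hand":1},{"x":0,"y":0,"z":0,"rx":0,"ry":0,"rz":8.2,"hand":1},{"x":0,"y":0,"z":0,"rx":0,"ry":0,"rz":8.2,"hand":1},{"x":0,"y":0,"z":0,"rx":0,"ry":0,"rz":8.2,"hand":1},{"x":0,"y":0,"z":0,"rx":0,"ry":0,"rz":8.2,"hand":1},{"x":0,"y":0,"z":0,"rx":0,"ry":0,"rz":8.2,"hand":1},{"x":0,"y":0,"z":0,"rx":0,"ry":0,"rz":8.2,"hand":1},{"x":0,"y":0,"z":0,"rx":0,"ry":0,"rz":8.2,"hand":1}])

```text
t: 1.85
tcp_pos: [0.5232, 0.313, 0.3567]
ee_rot: [[0.044, 0.999, -0.0], [0.999, -0.044, -0.0], [-0.0, -0.0, -1.0]]
ft_force: [-0.7, -0.4, 0.3]
finger_gap: 0.087
gripper_force: 0.0
```

play_rows(rows=[{"x":0,"y":0,"z":0,"rx":0,"ry":0,"rz":8.2,"hand":1},{"x":0,"y":0,"z":0,"rx":0,"ry":0,"rz":8.2,"hand":1},{"x":0,"y":0,"z":0,"rx":0,"ry":0,"rz":8.2,"hand":1},{"x":0,"y":0,"z":0,"rx":0,"ry":0,"rz":8.2,"hand":1},{"x":0,"y":0,"z":0,"rx":0,"ry":0,"rz":8.2,"hand":1},{"x":0,"y":0,"z":0,"rx":0,"ry":0,"rz":8.2,"hand":1},{"x":0,"y":0,"z":0,"rx":0,"ry":0,"rz":8.2,"hand":1},{"x":0,"y":0,"z":0,"rx":0,"ry":0,"rz":8.2,"hand":1}])

```text
t: 2.65
tcp_pos: [0.5232, 0.313, 0.3567]
ee_rot: [[0.928, 0.373, -0.0], [0.373, -0.928, -0.0], [-0.0, 0.0, -1.0]]
ft_force: [-0.1, -0.7, 0.1]
finger_gap: 0.0873
gripper_force: 0.0
```

Run:
```python
from h import *
s=st();c=cam("wrist");cv2.imwrite("pics/w2.png",c[0]);print(c[1],c[4])
for z,p in[(.024,(.522,.313)),(.024,(.574,.336)),(.015,(.39,.26))]:print(p,proj(c,(*p,z)))
```

```text
t 2.65 tcp [0.5232 0.313  0.3567] yang -68.10746234858632 zax [-0.0001 -0.0001 -1.    ] q [-1.0547  0.305   0.544   1.6546 -0.1657  1.2284 -1.664 ] F [-0.1206 -0.6982  0.0697] gap 0.08731398445070629 0.0
315.02317964673983 [[ 0.3725 -0.8984 -0.2328  0.5865]
 [-0.928  -0.3604 -0.0941  0.3377]
 [ 0.0006  0.2511 -0.968   0.3371]
 [ 0.      0.      0.      1.    ]]
(0.522, 0.313) [318.6446 186.6686]
(0.574, 0.336) [316.5506 129.5351]
(0.39, 0.26) [318.8152 305.0028]
```

View pics/w2.png

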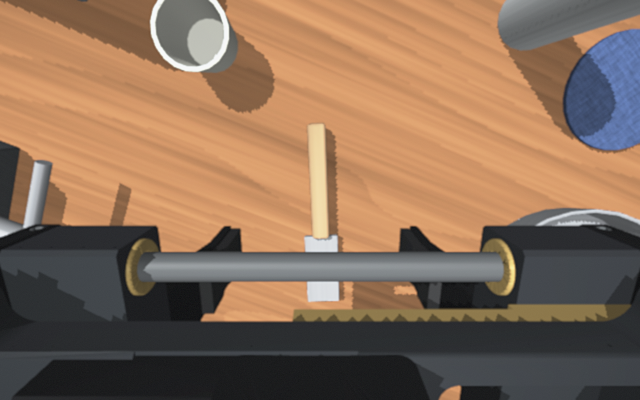

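The handle runs from (317,125) to (320,238) in the picture and the blade to (322,300). The tool is already nearly aligned above it.

Run:
```python
from h import *
c=cam("wrist");im=c[0];hsv=cv2.cvtColor(im,cv2.COLOR_BGR2HSV)
for y in range(122,305,8):
    r=np.arange(285,350)
    d=np.abs(im[y,285:350].astype(int)-im[y,290].astype(int)).sum(1)
    w=r[d>110];print(y,w.min() if len(w) else None,w.max() if len(w) else None,im[y,w[len(w)//2]] if len(w) else None)
a=ray(c,316.5,125,.024);b=ray(c,320,238,.024);t=ray(c,322,300,.015)
print(a,b,t,np.linalg.norm(a-b),np.linalg.norm(b-t),np.degrees(np.arctan2(*(a-b)[1::-1])),np.degrees(np.arctan2(*(a-t)[1::-1])))
```

```text
122 None None None
130 309 328 [163 211 237]
138 308 332 [165 214 238]
146 309 324 [165 214 239]
154 310 334 [168 217 240]
162 311 336 [163 214 239]
170 311 335 [169 218 241]
178 313 335 [170 219 241]
186 313 335 [170 218 241]
194 313 336 [168 218 241]
202 312 335 [169 218 241]
210 313 336 [169 218 241]
218 313 336 [168 218 241]
226 317 337 [ 65  93 127]
234 315 338 [166 217 240]
242 305 343 [227 223 221]
250 306 342 [230 226 223]
258 None None None
266 None None None
274 None None None
282 308 343 [226 222 217]
290 308 344 [225 222 219]
298 309 344 [227 223 219]
[0.5782 0.3372 0.024 ] [0.4706 0.2914 0.024 ] [0.397  0.2602 0.015 ] 0.116929351584824 0.08047720432897934 23.018856141204342 23.017059182705484
```

play_rows(rows=[{"x":0.002,"y":-0.001,"z":0.025,"rx":0,"ry":0,"rz":-1.1,"hand":1},{"x":0,"y":0,"z":0.025,"rx":0,"ry":0,"rz":0,"hand":1},{"x":0,"y":0,"z":0.025,"rx":0,"ry":0,"rz":0,"hand":0.7},{"x":0,"y":0,"z":0.025,"rx":0,"ry":0,"rz":0,"hand":0.7},{"x":0,"y":0,"z":0.025,"rx":0,"ry":0,"rz":0,"hand":0.7},{"x":0,"y":0,"z":0.023,"rx":0,"ry":0,"rz":0,"hand":0.7},{"x":0,"y":0,"z":0.015,"rx":0,"ry":0,"rz":0,"hand":0.7},{"x":0,"y":0,"z":0.009,"rx":0,"ry":0,"rz":0,"hand":0.7}])

```text
t: 3.55
tcp_pos: [0.5245, 0.3145, 0.1835]
ee_rot: [[0.917, 0.398, -0.001], [0.398, -0.917, -0.001], [-0.001, 0.0, -1.0]]
ft_force: [-0.1, 0.2, 0.1]
finger_gap: 0.0616
gripper_force: 0.0
```

play_rows(rows=[{"x":0,"y":0,"z":0,"rx":0,"ry":0,"rz":0,"hand":0},{"x":0,"y":0,"z":0,"rx":0,"ry":0,"rz":0,"hand":0},{"x":0,"y":0,"z":0,"rx":0,"ry":0,"rz":0,"hand":0},{"x":0,"y":0,"z":0,"rx":0,"ry":0,"rz":0,"hand":0},{"x":0,"y":0,"z":0,"rx":0,"ry":0,"rz":0,"hand":0},{"x":0,"y":0,"z":0,"rx":0,"ry":0,"rz":0,"hand":0},{"x":0,"y":0,"z":0,"rx":0,"ry":0,"rz":0,"hand":0}], squeeze=50)

```text
t: 4.25
tcp_pos: [0.5248, 0.3147, 0.185]
ee_rot: [[0.918, 0.396, 0.0], [0.396, -0.918, 0.0], [0.0, -0.0, -1.0]]
ft_force: [0.4, -0.1, 2.1]
finger_gap: 0.0175
gripper_force: 50.1
```

Run:
```python
from h import *
s=st()
```

```text
t 4.25 tcp [0.5248 0.3147 0.185 ] yang -66.67038572290383 zax [ 0.0001  0.0002 -1.    ] q [-0.9929  0.4965  0.4784  1.7958 -0.2802  0.9166 -1.5554] F [ 0.3944 -0.1451  2.0971] gap 0.017464328586292675 50.12074812082574
```

play_rows(rows=[{"x":0,"y":0,"z":-0.01,"rx":0,"ry":0,"rz":0,"hand":0},{"x":0,"y":0,"z":-0.03,"rx":0,"ry":0,"rz":0,"hand":0},{"x":0,"y":0,"z":-0.04,"rx":0,"ry":0,"rz":0,"hand":0},{"x":0,"y":0,"z":-0.04,"rx":0,"ry":0,"rz":0,"hand":0},{"x":0,"y":0,"z":-0.04,"rx":0,"ry":0,"rz":0,"hand":0},{"x":0,"y":0,"z":-0.03,"rx":0,"ry":0,"rz":0,"hand":0},{"x":0,"y":0,"z":-0.01,"rx":0,"ry":0,"rz":0,"hand":0}])

```text
t: 4.95
tcp_pos: [0.5254, 0.3144, 0.389]
ee_rot: [[0.918, 0.396, 0.004], [0.395, -0.918, 0.004], [0.005, -0.002, -1.0]]
ft_force: [1.0, -0.5, -1.5]
finger_gap: 0.0172
gripper_force: 50.1
```

play_rows(rows=[{"x":-0.017,"y":0.025,"z":0,"rx":0,"ry":0,"rz":0,"hand":0},{"x":-0.017,"y":0.025,"z":0,"rx":0,"ry":0,"rz":0,"hand":0},{"x":-0.017,"y":0.025,"z":0,"rx":0,"ry":0,"rz":0,"hand":0},{"x":-0.017,"y":0.025,"z":0,"rx":0,"ry":0,"rz":0,"hand":0},{"x":-0.017,"y":0.025,"z":0,"rx":0,"ry":0,"rz":0,"hand":0},{"x":0,"y":0,"z":0,"rx":0,"ry":0,"rz":0,"hand":0}])

```text
t: 5.55
tcp_pos: [0.4958, 0.1615, 0.3843]
ee_rot: [[0.92, 0.391, -0.001], [0.391, -0.92, -0.001], [-0.002, 0.0, -1.0]]
ft_force: [-0.5, 0.1, -0.8]
finger_gap: 0.0176
gripper_force: 50.1
```

Run:
```python
from h import *
s=st();c=cam("wrist");d=cam("scene");cv2.imwrite("pics/wsc.png",np.vstack([c[0][:300],cv2.resize(d[0][60:260,180:520],(640,376))[:300]]))
cv2.imwrite("pics/w3.png",c[0])
for r in (0,np.pi/2,np.pi,-np.pi/2): print(proj(c,(.507+.106*np.cos(r),.016+.106*np.sin(r),.04)))
R=s["ee_rot"];o=s["tcp_pos"]+R@[0,0,.173]
for x in(.06,-.06,-.14): p=o+R@[x,0,0];print(p,proj(d,p),proj(c,p))
```

```text
t 5.55 tcp [0.4958 0.1615 0.3843] yang -66.9932382872586 zax [-0.0013 -0.0008 -1.    ] q [-0.9844  0.08    0.6223  1.8291 -0.0488  1.2493 -1.5173] F [-0.4857  0.1349 -0.8376] gap 0.01759866670402556 50.11002293089405
[496.771  133.2862]
[357.6653 187.5623]
[402.2026 303.7645]
[529.2634 259.5049]
[0.5508 0.1848 0.2112] [361.8345 126.9964] [318.3634 133.7308]
[0.4404 0.1379 0.2114] [320.704  119.3695] [318.7154 347.0447]
[0.3667 0.1067 0.2115] [294.5066 114.5116] [318.8915 453.6942]
```

View pics/wsc.png

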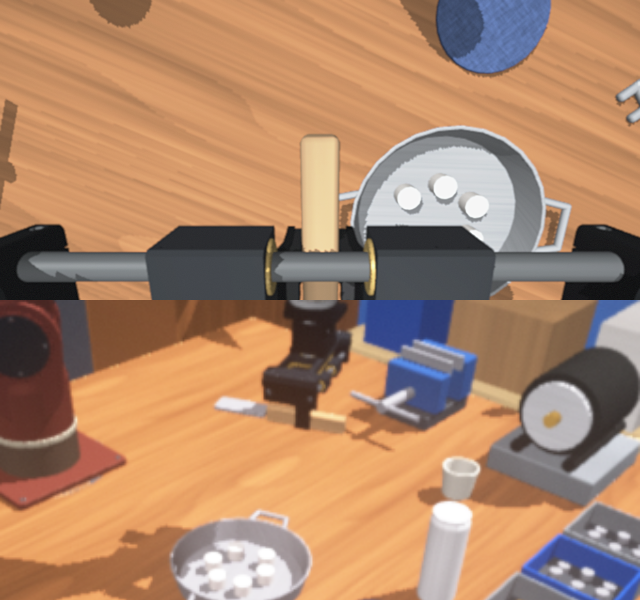

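The wrist picture shows the pan rim's left edge near (353,213), its top at (462,126) and its right edge at (545,211), with chunk tops at (408,197), (444,186) and (476,205). In the scene half, the paddle is held level, and its ends are where predicted.

Run:
```python
from h import *
from scipy.optimize import least_squares
c=cam("wrist");t=cam("top")
def fit(P,name):
    P=np.array(P)[:,:2]
    r=least_squares(lambda q:np.hypot(*(P-q[:2]).T)-q[2],[.507,.016,.106]);print(name,r.x,r.fun*1e3)
g=cv2.cvtColor(t[0],cv2.COLOR_BGR2HSV)[...,1].astype(float)
# rim outer edge: radial search for wood(high sat)->rim(low sat) in each view
for nm,cc,angs in(("top",t,np.radians(np.r_[20:75:5,110:250:5,290:345:5])),("wrist",c,np.radians(np.r_[-75:75:5]))):
    S=cv2.GaussianBlur(cv2.cvtColor(cc[0],cv2.COLOR_BGR2HSV)[...,1],(3,3),0).astype(float);P=[]
    for a in angs:
        for r in np.arange(.125,.09,-.0005):
            p=np.array([.507+r*np.cos(a),.015+r*np.sin(a),.04]);u,v=proj(cc,p)
            if not(0<=u<639 and 0<=v<225+175*(nm=="top")):break
            if nm=="wrist" and u<345: break
            if S[int(round(v)),int(round(u))]<90:
                if r<.124:P.append(p)
                break
    fit(P,nm)
g=cc=c
for u,v in[(408,196),(444,186),(476,205)]:print(ray(c,u,v,.027))
```

```text
top [0.5079 0.017  0.1063] [-0.8742 -0.5089  0.8696 -0.7377 -1.33   -0.9067  0.033  16.0915 -1.2305
 -1.048  -1.8598 -1.1677  0.5267 -3.7763 -4.0806 -2.3872 -1.6968 -0.0114
  0.1682  0.8404 -0.4959 -1.3422  1.8    -0.5693 -0.4519 -0.3483  0.7406
 -0.1857  0.3722  0.9139  0.9391  1.4477  4.6709 -1.0076 -0.6934 -0.3839
 -1.5773 -0.2733 -0.4692]
wrist [0.5058 0.0148 0.1072] [ 1.8953 -0.0161 -0.9328 -0.8553 -0.2843 -0.7201 -0.1634 -0.1145  0.4262
  0.4584 -0.018  -0.0034  0.0022 -0.0013  0.4863 -0.0351 -0.0653  0.396
 -0.6509  0.7942  0.2318 -0.3377  0.0864 -0.4956 -0.0829]
[0.5187 0.0688 0.027 ]
[0.5443 0.0377 0.027 ]
[ 0.5394 -0.0056  0.027 ]
```

play_rows(rows=[{"x":0,"y":0,"z":0,"rx":0,"ry":0,"rz":-8.26,"hand":0},{"x":0,"y":0,"z":0,"rx":0,"ry":0,"rz":-8.26,"hand":0},{"x":0,"y":0,"z":0,"rx":0,"ry":0,"rz":-8.26,"hand":0},{"x":0,"y":0,"z":0,"rx":0,"ry":0,"rz":-8.26,"hand":0},{"x":0,"y":0,"z":0,"rx":0,"ry":0,"rz":-8.26,"hand":0},{"x":0,"y":0,"z":0,"rx":0,"ry":0,"rz":-8.26,"hand":0},{"x":0,"y":0,"z":0,"rx":0,"ry":0,"rz":-8.26,"hand":0},{"x":0,"y":0,"z":0,"rx":0,"ry":0,"rz":-8.26,"hand":0}])

```text
t: 6.55
tcp_pos: [0.4961, 0.1674, 0.3843]
ee_rot: [[0.003, 1.0, -0.001], [1.0, -0.003, -0.001], [-0.001, -0.001, -1.0]]
ft_force: [-0.3, -0.6, -1.4]
finger_gap: 0.0174
gripper_force: 50.1
```

play_rows(rows=[{"x":0,"y":0,"z":0,"rx":0,"ry":0,"rz":-8.26,"hand":0},{"x":0,"y":0,"z":0,"rx":0,"ry":0,"rz":-8.26,"hand":0},{"x":0,"y":0,"z":0,"rx":0,"ry":0,"rz":-8.26,"hand":0},{"x":0,"y":0,"z":0,"rx":0,"ry":0,"rz":-8.26,"hand":0},{"x":0,"y":0,"z":0,"rx":0,"ry":0,"rz":-8.26,"hand":0},{"x":0,"y":0,"z":0,"rx":0,"ry":0,"rz":-8.26,"hand":0},{"x":0,"y":0,"z":0,"rx":0,"ry":0,"rz":-8.26,"hand":0},{"x":0,"y":0,"z":0,"rx":0,"ry":0,"rz":-8.26,"hand":0}])

```text
t: 7.35
tcp_pos: [0.4961, 0.1674, 0.3843]
ee_rot: [[-0.913, 0.408, -0.001], [0.408, 0.913, -0.001], [0.0, -0.001, -1.0]]
ft_force: [0.1, 0.0, -1.5]
finger_gap: 0.0174
gripper_force: 50.1
```

play_rows(rows=[{"x":0,"y":0,"z":0,"rx":0,"ry":0,"rz":-8.26,"hand":0},{"x":0,"y":0,"z":0,"rx":0,"ry":0,"rz":-8.26,"hand":0},{"x":0,"y":0,"z":0,"rx":0,"ry":0,"rz":-8.26,"hand":0},{"x":0,"y":-0.03,"z":0,"rx":0,"ry":0,"rz":0,"hand":0},{"x":0,"y":-0.04,"z":0,"rx":0,"ry":0,"rz":0,"hand":0},{"x":0,"y":-0.04,"z":0,"rx":0,"ry":0,"rz":0,"hand":0},{"x":0,"y":-0.035,"z":0,"rx":0,"ry":0,"rz":0,"hand":0}])

```text
t: 8.05
tcp_pos: [0.4969, 0.0203, 0.3845]
ee_rot: [[-1.0, -0.006, -0.0], [-0.006, 1.0, -0.001], [0.0, -0.001, -1.0]]
ft_force: [0.0, 0.4, -1.4]
finger_gap: 0.0177
gripper_force: 50.1
```

play_rows(rows=[{"x":0,"y":0,"z":0,"rx":0,"ry":7.5,"rz":0,"hand":0},{"x":0,"y":0,"z":0,"rx":0,"ry":7.5,"rz":0,"hand":0},{"x":0,"y":0,"z":0,"rx":0,"ry":7.5,"rz":0,"hand":0},{"x":0,"y":0,"z":0,"rx":0,"ry":7.5,"rz":0,"hand":0},{"x":0,"y":0,"z":0,"rx":0,"ry":7.5,"rz":0,"hand":0},{"x":0,"y":0,"z":0,"rx":0,"ry":7.5,"rz":0,"hand":0}])

```text
t: 8.65
tcp_pos: [0.4976, 0.0224, 0.3843]
ee_rot: [[-0.703, -0.006, -0.711], [-0.004, 1.0, -0.005], [0.711, -0.0, -0.703]]
ft_force: [-0.4, -0.3, -1.1]
finger_gap: 0.0176
gripper_force: 50.1
```

```bash
cat >> h.py <<'E'
TIP=np.array([-.14,0,.173])
def tip():
    s=st();R=s["ee_rot"];p=s["tcp_pos"]+R@TIP;print("tip",p,"rel",(p-[.507,.016,0])*1e3,"R",R.round(3).tolist());return s,p
def rows(R,pts,p0,nd=3,rot=None):
    """rows (tool axes) that take the tip from p0 through world pts at fixed orientation, rounded, error carried"""
    p=np.array(p0,float)
    for q in pts:
        d=np.round(R.T@(np.array(q)-p),nd);p=p+R@d;print(d.tolist())
E
python3 -c "
from h import *
tip()"
```

```text
t 8.65 tcp [0.4976 0.0224 0.3843] yang 90.36745823887833 zax [-0.7109 -0.0047 -0.7032] q [-0.597   0.3943  0.6303  1.6323 -0.1729  1.9832  1.6661] F [-0.4301 -0.3022 -1.0976] gap 0.017552181015370368 50.124137587845325
tip [0.4731 0.0222 0.1631] rel [-33.9394   6.2479 163.0642] R [[-0.703, -0.006, -0.711], [-0.004, 1.0, -0.005], [0.711, -0.0, -0.703]]
```

play_rows(rows=[{"x":-0.0265,"y":-0.0015,"z":0.006,"rx":0,"ry":0,"rz":0,"hand":0},{"x":-0.0265,"y":-0.0015,"z":0.006,"rx":0,"ry":0,"rz":0,"hand":0},{"x":-0.0265,"y":-0.0015,"z":0.006,"rx":0,"ry":0,"rz":0,"hand":0},{"x":-0.0265,"y":-0.0015,"z":0.006,"rx":0,"ry":0,"rz":0,"hand":0},{"x":0,"y":0,"z":0,"rx":0,"ry":4.5,"rz":-0.3,"hand":0},{"x":0,"y":0,"z":0,"rx":0,"ry":4.5,"rz":0,"hand":0},{"x":0,"y":0,"z":0,"rx":0,"ry":0,"rz":0,"hand":0}])

```text
t: 9.35
tcp_pos: [0.5553, 0.0166, 0.2908]
ee_rot: [[-0.584, -0.01, -0.811], [-0.008, 1.0, -0.006], [0.811, 0.003, -0.584]]
ft_force: [0.3, -0.9, -1.4]
finger_gap: 0.0176
gripper_force: 50.1
```

Run:
```python
from h import *
s,p=tip()
c=cam("scene");print(proj(c,p),proj(c,(.507,.016,.005)))
im=cv2.resize(c[0][80:260,220:400],(600,600),interpolation=cv2.INTER_CUBIC);cv2.imwrite("pics/s2.png",im)
```

```text
t 9.35 tcp [0.5553 0.0166 0.2908] yang 90.57405411616723 zax [-0.8114 -0.0063 -0.5844] q [-0.4917  0.6642  0.5871  1.5189 -0.2236  2.0113  1.7639] F [ 0.2838 -0.8897 -1.3895] gap 0.017625464184798403 50.124246769119054
tip [0.4967 0.0167 0.0761] rel [-10.2518   0.6886  76.0884] R [[-0.584, -0.01, -0.811], [-0.008, 1.0, -0.006], [0.811, 0.003, -0.584]]
[304.6696 184.3787] [307.0726 206.2127]
```

View pics/s2.png

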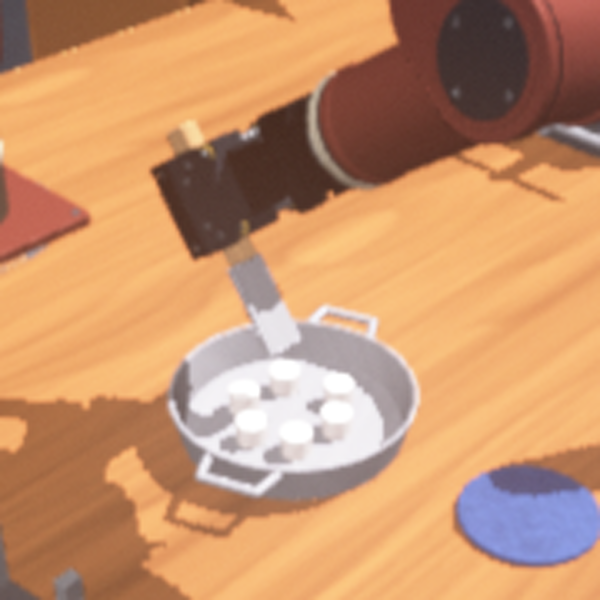

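The picture shows the blade tip at about (284,347) in the crop, as predicted, hovering over the pan's centre, with the chunk ring intact. Next I'll plan the entry and the turn.

Run:
```python
from h import *
s,p=tip();C=np.array([.507,.016,0])
rel=[(-2,1,66),(-2,1,50),(-2,1,35),(-2,1,22),(-2,1,14),(-2,1,11.5)]+[(x,0,11.5) for x in(-10,-18,-26,-33,-39,-44)]
for a in np.arange(194,180+360+30,14): rel.append((47*np.cos(np.radians(a)),47*np.sin(np.radians(a)),11.5))
rows(s["ee_rot"],[C+np.array(r)/1e3 for r in rel],p,4)
```

```text
t 9.4 tcp [0.5554 0.0163 0.2913] yang 90.55316372804579 zax [-0.8091 -0.006  -0.5876] q [-0.4919  0.6623  0.5878  1.5194 -0.2238  2.0088  1.7636] F [-0.0687 -1.1451  0.3565] gap 0.01757579492777382 50.12424426153302
tip [0.4976 0.0164 0.0764] rel [-9.3713  0.4385 76.4016] R [[-0.588, -0.01, -0.809], [-0.008, 1.0, -0.006], [0.809, 0.003, -0.588]]
[-0.0128, 0.0005, 0.0001]
[-0.0129, -0.0001, 0.0094]
[-0.0121, -0.0, 0.0089]
[-0.0106, -0.0001, 0.0076]
[-0.0064, -0.0, 0.0047]
[-0.0021, -0.0, 0.0015]
[0.0048, -0.0009, 0.0064]
[0.0047, 0.0, 0.0065]
[0.0047, 0.0001, 0.0065]
[0.0041, 0.0001, 0.0057]
[0.0035, 0.0, 0.0048]
[0.0029, 0.0001, 0.0041]
[0.0011, -0.0114, 0.0013]
[-0.0024, -0.0107, -0.0032]
[-0.0037, -0.0094, -0.0053]
[-0.0051, -0.0076, -0.0069]
[-0.0059, -0.0053, -0.0083]
[-0.0065, -0.0027, -0.009]
[-0.0068, 0.0001, -0.0093]
[-0.0065, 0.0028, -0.0089]
[-0.0059, 0.0055, -0.0082]
[-0.005, 0.0077, -0.0068]
[-0.0038, 0.0096, -0.0051]
[-0.0022, 0.0108, -0.0031]
[-0.0007, 0.0114, -0.0009]
[0.0009, 0.0113, 0.0014]
[0.0026, 0.0106, 0.0036]
[0.0039, 0.0092, 0.0055]
[0.0052, 0.0073, 0.0072]
[0.0061, 0.0049, 0.0083]
[0.0066, 0.0023, 0.0091]
[0.0067, -0.0005, 0.0093]
[0.0065, -0.0032, 0.0089]
[0.0058, -0.0058, 0.0079]
[0.0048, -0.008, 0.0067]
[0.0036, -0.0098, 0.0048]
[0.002, -0.0109, 0.0028]
[0.0005, -0.0115, 0.0005]
[-0.0012, -0.0112, -0.0017]
```

play_rows(rows=[{"x":-0.013,"y":0.0005,"z":0,"rx":0,"ry":0,"rz":0,"hand":0},{"x":-0.013,"y":0,"z":0.0095,"rx":0,"ry":0,"rz":0,"hand":0},{"x":-0.012,"y":0,"z":0.009,"rx":0,"ry":0,"rz":0,"hand":0},{"x":-0.0105,"y":0,"z":0.0075,"rx":0,"ry":0,"rz":0,"hand":0},{"x":-0.0065,"y":0,"z":0.0045,"rx":0,"ry":0,"rz":0,"hand":0},{"x":0,"y":0,"z":0,"rx":0,"ry":0,"rz":0,"hand":0}])

```text
t: 10.0
tcp_pos: [0.5621, 0.0163, 0.229]
ee_rot: [[-0.586, -0.008, -0.81], [-0.008, 1.0, -0.005], [0.81, 0.003, -0.586]]
ft_force: [-0.2, -1.0, -0.6]
finger_gap: 0.0178
gripper_force: 50.1
```

Run:
```python
from h import *
s,p=tip()
```

```text
t 10.0 tcp [0.5621 0.0163 0.229 ] yang 90.4660062603746 zax [-0.8101 -0.0046 -0.5863] q [-0.4732  0.7478  0.5667  1.5292 -0.2557  1.9231  1.7762] F [-0.2261 -1.0012 -0.6301] gap 0.017806236558274135 50.124124044086784
tip [0.5041 0.0166 0.0142] rel [-2.9292  0.5778 14.1999] R [[-0.586, -0.008, -0.81], [-0.008, 1.0, -0.005], [0.81, 0.003, -0.586]]
```

play_rows(rows=[{"x":-0.0015,"y":0,"z":0.001,"rx":0,"ry":0,"rz":0,"hand":0},{"x":0.0047,"y":-0.0005,"z":0.0065,"rx":0,"ry":0,"rz":0,"hand":0},{"x":0.0047,"y":0,"z":0.0065,"rx":0,"ry":0,"rz":0,"hand":0},{"x":0.0047,"y":0,"z":0.0065,"rx":0,"ry":0,"rz":0,"hand":0},{"x":0.0042,"y":0,"z":0.0058,"rx":0,"ry":0,"rz":0,"hand":0},{"x":0.0036,"y":0,"z":0.005,"rx":0,"ry":0,"rz":0,"hand":0},{"x":0.0022,"y":0,"z":0.003,"rx":0,"ry":0,"rz":0,"hand":0}])

```text
t: 10.7
tcp_pos: [0.5209, 0.0155, 0.2287]
ee_rot: [[-0.588, -0.008, -0.809], [-0.008, 1.0, -0.004], [0.809, 0.004, -0.588]]
ft_force: [0.7, -0.8, -0.9]
finger_gap: 0.0176
gripper_force: 50.1
```

```bash
cat >> h.py <<'E'
def chunks():
    for nm in("top","scene"):
        c=cam(nm);hsv=cv2.cvtColor(c[0],cv2.COLOR_BGR2HSV)
        if nm=="scene":continue
        m=((hsv[...,2]>205)&(hsv[...,1]<60)).astype(np.uint8)
        n,l,stt,ce=cv2.connectedComponentsWithStats(m)
        for i in range(1,n):
            u,v=ce[i]
            if 275<u<342 and 190<v<265 and stt[i,4]>8: print("white",stt[i,4],((ray(c,u,v,.027)-[.507,.016,0])*1e3).round()[:2])
E
python3 - <<'E'
from h import *
s,p=tip();chunks()
E
```

```text
t 10.7 tcp [0.5209 0.0155 0.2287] yang 90.46856037896049 zax [-0.809  -0.0042 -0.5879] q [-0.5069  0.6779  0.5735  1.6482 -0.2399  1.8698  1.7695] F [ 0.7339 -0.8247 -0.8618] gap 0.017607494416770925 50.128531702794135
tip [0.4632 0.0159 0.0138] rel [-43.7858  -0.1405  13.7963] R [[-0.588, -0.008, -0.809], [-0.008, 1.0, -0.004], [0.809, 0.004, -0.588]]
```

play_rows(rows=[{"x":0,"y":-0.0114,"z":0.002,"rx":0,"ry":0,"rz":0,"hand":0},{"x":-0.0024,"y":-0.0107,"z":-0.0032,"rx":0,"ry":0,"rz":0,"hand":0},{"x":-0.0038,"y":-0.0094,"z":-0.0053,"rx":0,"ry":0,"rz":0,"hand":0},{"x":-0.005,"y":-0.0076,"z":-0.0069,"rx":0,"ry":0,"rz":0,"hand":0},{"x":-0.006,"y":-0.0053,"z":-0.0083,"rx":0,"ry":0,"rz":0,"hand":0},{"x":-0.0065,"y":-0.0027,"z":-0.009,"rx":0,"ry":0,"rz":0,"hand":0},{"x":-0.0068,"y":0,"z":-0.0093,"rx":0,"ry":0,"rz":0,"hand":0},{"x":-0.0065,"y":0.0028,"z":-0.0089,"rx":0,"ry":0,"rz":0,"hand":0}])

```text
t: 11.6
tcp_pos: [0.5842, -0.0295, 0.227]
ee_rot: [[-0.588, -0.007, -0.809], [-0.007, 1.0, -0.004], [0.809, 0.003, -0.588]]
ft_force: [-0.6, -0.4, -0.9]
finger_gap: 0.0177
gripper_force: 50.1
```

Run:
```python
from h import *
s,p=tip();chunks()
c=cam("scene");cv2.imwrite("pics/s3.png",cv2.resize(c[0][80:260,220:400],(600,600),interpolation=cv2.INTER_CUBIC))
```

```text
t 11.6 tcp [ 0.5842 -0.0295  0.227 ] yang 90.4028184517905 zax [-0.8091 -0.0038 -0.5876] q [-0.4014  0.7926  0.5793  1.4636 -0.2203  1.9378  1.8425] F [-0.6338 -0.3939 -0.8783] gap 0.017703392084090518 50.12419399805367
tip [ 0.5265 -0.0293  0.0121] rel [ 19.4647 -45.2544  12.0529] R [[-0.588, -0.007, -0.809], [-0.007, 1.0, -0.004], [0.809, 0.003, -0.588]]
white 62 [-70. -17.]
```

View pics/s3.png

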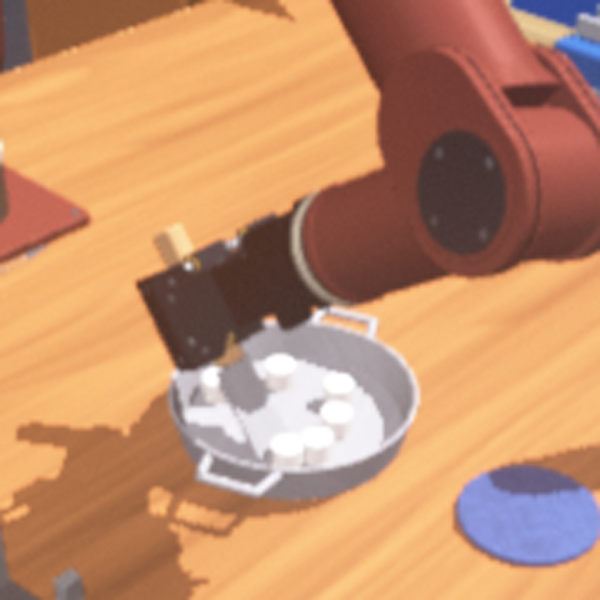

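The near-right chunk is pushed outward (near (210,388)), and the -y chunk is shoved ahead of the blade (290,447) against the next one (318,440). All six are upright in the pan, so I'll carry on.

play_rows(rows=[{"x":-0.0055,"y":0.0055,"z":-0.0078,"rx":0,"ry":0,"rz":0,"hand":0},{"x":-0.005,"y":0.0077,"z":-0.0068,"rx":0,"ry":0,"rz":0,"hand":0},{"x":-0.0038,"y":0.0096,"z":-0.0051,"rx":0,"ry":0,"rz":0,"hand":0},{"x":-0.0022,"y":0.0108,"z":-0.0031,"rx":0,"ry":0,"rz":0,"hand":0},{"x":-0.0007,"y":0.0114,"z":-0.0009,"rx":0,"ry":0,"rz":0,"hand":0},{"x":0.0009,"y":0.0113,"z":0.0014,"rx":0,"ry":0,"rz":0,"hand":0},{"x":0.0026,"y":0.0106,"z":0.0036,"rx":0,"ry":0,"rz":0,"hand":0}])

```text
t: 12.45
tcp_pos: [0.6055, 0.04, 0.2272]
ee_rot: [[-0.588, -0.009, -0.809], [-0.008, 1.0, -0.005], [0.809, 0.004, -0.588]]
ft_force: [-0.6, -1.6, -1.1]
finger_gap: 0.0174
gripper_force: 50.1
```

Run:
```python
from h import *
s,p=tip();chunks();C=np.array([.507,.016,0])
rows(s["ee_rot"],[C+np.array((47*np.cos(a),49*np.sin(a),11.5))/1e3 for a in np.radians(np.arange(np.degrees(np.arctan2(p[1]-.016,p[0]-.507))+14,212,14))],p,4)
```

```text
t 12.45 tcp [0.6055 0.04   0.2272] yang 90.50195944886327 zax [-0.8091 -0.0048 -0.5877] q [-0.4615  0.8237  0.5529  1.3941 -0.2992  1.9827  1.7479] F [-0.5559 -1.5716 -1.091 ] gap 0.017421228012289753 50.12435052311048
tip [0.5478 0.0404 0.0123] rel [40.8279 24.3628 12.2891] R [[-0.588, -0.009, -0.809], [-0.008, 1.0, -0.005], [0.809, 0.004, -0.588]]
white 31 [-75. -17.]
[0.0037, 0.0102, 0.0065]
[0.0052, 0.0075, 0.0072]
[0.0061, 0.005, 0.0085]
[0.0066, 0.0022, 0.0091]
[0.0067, -0.0007, 0.0092]
[0.0065, -0.0036, 0.0089]
[0.0058, -0.0062, 0.0079]
[0.0047, -0.0085, 0.0065]
[0.0035, -0.0102, 0.0047]
[0.002, -0.0115, 0.0026]
[0.0003, -0.0119, 0.0004]
[-0.0013, -0.0117, -0.0018]
```

play_rows(rows=[{"x":0.0037,"y":0.0102,"z":0.006,"rx":0,"ry":0,"rz":0,"hand":0},{"x":0.0052,"y":0.0075,"z":0.0072,"rx":0,"ry":0,"rz":0,"hand":0},{"x":0.0061,"y":0.005,"z":0.0085,"rx":0,"ry":0,"rz":0,"hand":0},{"x":0.0066,"y":0.0022,"z":0.0091,"rx":0,"ry":0,"rz":0,"hand":0},{"x":0.0067,"y":-0.0007,"z":0.0092,"rx":0,"ry":0,"rz":0,"hand":0},{"x":0.0065,"y":-0.0036,"z":0.0089,"rx":0,"ry":0,"rz":0,"hand":0}])

```text
t: 13.15
tcp_pos: [0.5445, 0.0596, 0.2269]
ee_rot: [[-0.588, -0.009, -0.809], [-0.009, 1.0, -0.005], [0.809, 0.004, -0.588]]
ft_force: [0.5, -0.2, -1.3]
finger_gap: 0.0178
gripper_force: 50.1
```

Run:
```python
from h import *
s,p=tip();chunks()
c=cam("scene");cv2.imwrite("pics/s4.png",cv2.resize(c[0][80:260,220:400],(600,600),interpolation=cv2.INTER_CUBIC))
```

```text
t 13.15 tcp [0.5445 0.0596 0.2269] yang 90.5072967420187 zax [-0.809  -0.0045 -0.5878] q [-0.5382  0.72    0.5539  1.5744 -0.2983  1.9059  1.7141] F [ 0.5078 -0.171  -1.3074] gap 0.017832782027694654 50.12741942424327
tip [0.4868 0.06   0.012 ] rel [-20.1979  44.0095  11.9641] R [[-0.588, -0.009, -0.809], [-0.009, 1.0, -0.005], [0.809, 0.004, -0.588]]
white 30 [ 66. -11.]
white 51 [ 62. -35.]
```

View pics/s4.png

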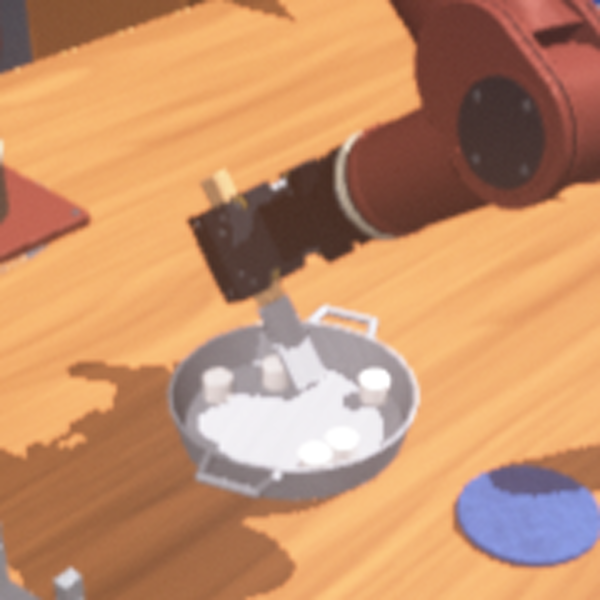

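Five chunks are visible, all well shifted: (217,383), (272,373), (374,383), (315,453) and (342,438). The sixth is behind the blade. Next is the last sector.

play_rows(rows=[{"x":0.0058,"y":-0.0062,"z":0.0079,"rx":0,"ry":0,"rz":0,"hand":0},{"x":0.0047,"y":-0.0085,"z":0.0065,"rx":0,"ry":0,"rz":0,"hand":0},{"x":0.0035,"y":-0.0102,"z":0.0047,"rx":0,"ry":0,"rz":0,"hand":0},{"x":0.002,"y":-0.0115,"z":0.0026,"rx":0,"ry":0,"rz":0,"hand":0},{"x":0.0003,"y":-0.0119,"z":0.0004,"rx":0,"ry":0,"rz":0,"hand":0},{"x":-0.0013,"y":-0.0117,"z":-0.0018,"rx":0,"ry":0,"rz":0,"hand":0},{"x":0,"y":0,"z":0,"rx":0,"ry":0,"rz":0,"hand":0}])

```text
t: 14.0
tcp_pos: [0.5211, -0.0037, 0.2269]
ee_rot: [[-0.588, -0.006, -0.809], [-0.005, 1.0, -0.003], [0.809, 0.002, -0.588]]
ft_force: [0.1, 0.5, -1.6]
finger_gap: 0.0176
gripper_force: 50.1
```

Run:
```python
from h import *
s,p=tip();chunks()
```

```text
t 14.0 tcp [ 0.5211 -0.0037  0.2269] yang 90.3158095155022 zax [-0.8089 -0.0031 -0.588 ] q [-0.4852  0.6836  0.5838  1.6492 -0.2219  1.8631  1.7962] F [ 0.0607  0.5414 -1.6271] gap 0.01758928146698879 50.147452431265265
tip [ 0.4634 -0.0035  0.0119] rel [-43.5502 -19.4866  11.9385] R [[-0.588, -0.006, -0.809], [-0.005, 1.0, -0.003], [0.809, 0.002, -0.588]]
```

play_rows(rows=[{"x":0.008,"y":0,"z":-0.006,"rx":0,"ry":0,"rz":0,"hand":0},{"x":0.016,"y":0,"z":-0.012,"rx":0,"ry":0,"rz":0,"hand":0},{"x":0.016,"y":0,"z":-0.012,"rx":0,"ry":0,"rz":0,"hand":0},{"x":0.024,"y":0,"z":-0.018,"rx":0,"ry":0,"rz":0,"hand":0},{"x":0.024,"y":0,"z":-0.018,"rx":0,"ry":0,"rz":0,"hand":0},{"x":0.024,"y":0,"z":-0.018,"rx":0,"ry":0,"rz":0,"hand":0},{"x":0.016,"y":-0.03,"z":-0.012,"rx":0,"ry":0,"rz":0,"hand":0}])

```text
t: 14.8
tcp_pos: [0.5183, -0.0242, 0.3774]
ee_rot: [[-0.6, -0.027, -0.799], [-0.026, 1.0, -0.015], [0.799, 0.012, -0.601]]
ft_force: [0.8, -1.6, -2.1]
finger_gap: 0.0175
gripper_force: 50.2
```

play_rows(rows=[{"x":0,"y":-0.03,"z":0,"rx":0,"ry":-7.7,"rz":0,"hand":0},{"x":0,"y":-0.03,"z":0,"rx":0,"ry":-7.7,"rz":0,"hand":0},{"x":0,"y":-0.03,"z":0,"rx":0,"ry":-7.7,"rz":0,"hand":0},{"x":0,"y":-0.03,"z":0,"rx":0,"ry":-7.7,"rz":0,"hand":0},{"x":0,"y":-0.03,"z":0,"rx":0,"ry":-7.7,"rz":0,"hand":0},{"x":0,"y":-0.03,"z":0,"rx":0,"ry":-7.7,"rz":0,"hand":0},{"x":0,"y":-0.03,"z":0,"rx":0,"ry":-7.7,"rz":0,"hand":0}])

```text
t: 15.5
tcp_pos: [0.5187, -0.2434, 0.3764]
ee_rot: [[-1.0, -0.01, 0.016], [-0.01, 1.0, 0.003], [-0.016, 0.002, -1.0]]
ft_force: [0.6, 0.7, -1.6]
finger_gap: 0.0178
gripper_force: 50.1
```

Run:
```python
from h import *
s,p=tip();chunks()
t=cam("top");c=cam("scene")
cv2.imwrite("pics/s5.png",np.hstack([cv2.resize(c[0][150:250,250:370],(400,333),interpolation=cv2.INTER_CUBIC),cv2.resize(t[0][180:270,260:368],(400,333),interpolation=cv2.INTER_CUBIC)]))
```

```text
t 15.5 tcp [ 0.5187 -0.2434  0.3764] yang 90.59266835801995 zax [ 0.0157  0.0026 -0.9999] q [-0.1408  0.2038  0.5818  1.7268 -0.1277  1.2331  2.0535] F [ 0.5576  0.7423 -1.6102] gap 0.017785676662249412 50.14739582547918
tip [ 0.6614 -0.2415  0.2056] rel [ 154.419  -257.4767  205.6069] R [[-1.0, -0.01, 0.016], [-0.01, 1.0, 0.003], [-0.016, 0.002, -1.0]]
white 47 [65. -6.]
white 42 [ 62. -35.]
white 39 [28. 74.]
white 47 [-64.  44.]
white 46 [-72.  13.]
white 49 [-72. -24.]
```

View pics/s5.png

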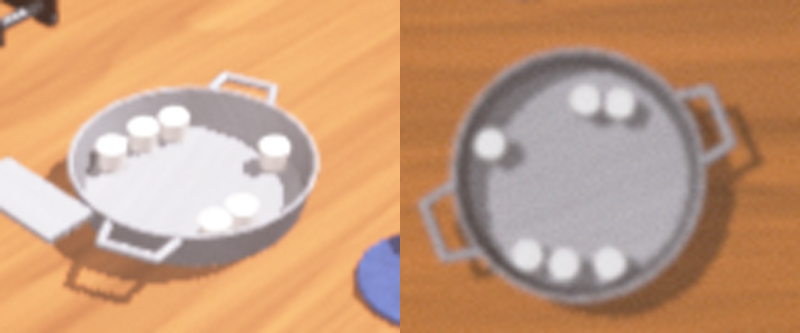

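All six chunks are upright in the pan, and each is at least 30 mm from any original spot it could match. Next: turn the paddle round for the rest.

play_rows(rows=[{"x":0,"y":0,"z":0,"rx":0,"ry":0.9,"rz":0,"hand":0},{"x":0,"y":0,"z":0,"rx":0,"ry":0,"rz":8.38,"hand":0},{"x":0,"y":0,"z":0,"rx":0,"ry":0,"rz":8.38,"hand":0},{"x":0,"y":0,"z":0,"rx":0,"ry":0,"rz":8.38,"hand":0},{"x":0,"y":0,"z":0,"rx":0,"ry":0,"rz":8.38,"hand":0},{"x":0,"y":0,"z":0,"rx":0,"ry":0,"rz":8.38,"hand":0},{"x":0,"y":0,"z":0,"rx":0,"ry":0,"rz":8.38,"hand":0},{"x":0,"y":0,"z":0,"rx":0,"ry":0,"rz":8.38,"hand":0}])

```text
t: 16.5
tcp_pos: [0.5196, -0.2409, 0.375]
ee_rot: [[-0.526, 0.851, -0.009], [0.851, 0.526, 0.003], [0.007, -0.006, -1.0]]
ft_force: [0.0, 0.1, -0.7]
finger_gap: 0.0175
gripper_force: 50.1
```

play_rows(rows=[{"x":0,"y":0,"z":0,"rx":0,"ry":0,"rz":8.38,"hand":0},{"x":0,"y":0,"z":0,"rx":0,"ry":0,"rz":8.38,"hand":0},{"x":0,"y":0,"z":0,"rx":0,"ry":0,"rz":8.38,"hand":0},{"x":0,"y":0,"z":0,"rx":0,"ry":0,"rz":8.38,"hand":0},{"x":0,"y":0,"z":0,"rx":0,"ry":0,"rz":8.38,"hand":0},{"x":0,"y":0,"z":0,"rx":0,"ry":0,"rz":8.38,"hand":0},{"x":0,"y":0,"z":0,"rx":0,"ry":0,"rz":8.38,"hand":0},{"x":0,"y":0,"z":0,"rx":0,"ry":0,"rz":8.38,"hand":0}])

```text
t: 17.3
tcp_pos: [0.5197, -0.2408, 0.375]
ee_rot: [[0.578, 0.816, -0.008], [0.816, -0.578, 0.003], [-0.002, -0.009, -1.0]]
ft_force: [-1.1, 0.4, -0.6]
finger_gap: 0.0176
gripper_force: 50.1
```

play_rows(rows=[{"x":0,"y":0,"z":0,"rx":0,"ry":0,"rz":8.38,"hand":0},{"x":0,"y":0,"z":0,"rx":0,"ry":0,"rz":8.38,"hand":0},{"x":0,"y":0,"z":0,"rx":0,"ry":0,"rz":8.38,"hand":0},{"x":0,"y":0,"z":0,"rx":0,"ry":0,"rz":8.38,"hand":0},{"x":0,"y":0,"z":0,"rx":0,"ry":0,"rz":8.38,"hand":0},{"x":0,"y":0,"z":0,"rx":0,"ry":0,"rz":8.38,"hand":0},{"x":-0.03,"y":0,"z":0,"rx":0,"ry":0,"rz":0,"hand":0},{"x":-0.025,"y":0,"z":0,"rx":0,"ry":0,"rz":0,"hand":0}])

```text
t: 18.1
tcp_pos: [0.4643, -0.2455, 0.3751]
ee_rot: [[0.997, 0.083, -0.01], [0.083, -0.997, 0.001], [-0.01, -0.002, -1.0]]
ft_force: [-0.5, -0.8, -0.3]
finger_gap: 0.0176
gripper_force: 50.1
```

play_rows(rows=[{"x":0,"y":0,"z":0,"rx":0,"ry":0,"rz":0,"hand":0}])

```text
t: 18.2
tcp_pos: [0.462, -0.247, 0.3753]
ee_rot: [[0.997, 0.08, -0.009], [0.08, -0.997, 0.005], [-0.008, -0.005, -1.0]]
ft_force: [0.9, 0.4, -1.2]
finger_gap: 0.0179
gripper_force: 50.1
```

Run:
```python
from h import *
s,p=tip();c=cam("wrist");cv2.imwrite("pics/w6.png",c[0])
for q in [(.574,-.2934,.067),(.4889,-.3002,.067)]:print(proj(c,q))
R=s["ee_rot"]
for x in(.06,-.06):
    print(proj(c,s["tcp_pos"]+R@[x,0,.161]))
```

```text
t 18.2 tcp [ 0.462  -0.247   0.3753] yang -85.4375284096247 zax [-0.0086  0.0048 -1.    ] q [-0.6193  0.155   1.1386  1.8462 -0.1485  1.2433 -0.927 ] F [ 0.9235  0.3673 -1.199 ] gap 0.017916155821748474 50.14624983072281
tip [ 0.321  -0.2573  0.2035] rel [-186.0452 -273.2974  203.4995] R [[0.997, 0.08, -0.009], [0.08, -0.997, 0.005], [-0.008, -0.005, -1.0]]
[385.7464  65.1941]
[380.7818 164.9396]
[318.0064 135.768 ]
[318.4452 363.313 ]
```

View pics/w6.png

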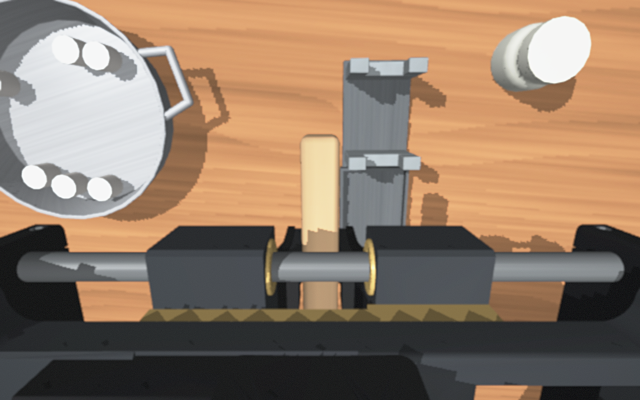

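The picture shows the far fork's prong tops centred at about (389,66) and the near fork's at (382.5,161). The held handle's end is at (320,136), as predicted. I'll compute the seat from these.

Run:
```python
from h import *
c=cam("wrist");S=cv2.cvtColor(c[0],cv2.COLOR_BGR2GRAY)
E_=[]
for f in [[(350,66),(428,66)],[(345,161),(420,161)]]:
    a,b=[ray(c,u,v,.067) for u,v in f];print(a,b,"w",np.linalg.norm(a-b));E_.append((a+b)/2)
far,near=E_;d=far-near;print("sep",np.linalg.norm(d),"yaw",np.degrees(np.arctan2(d[1],d[0])),"seat",(far+near)/2)
for v in(62,66,70,157,161,165):print(v,S[v,335:436:3])
s,p=tip();print(R:=s["ee_rot"], s["tcp_pos"]+R@[0,0,.173])
d=np.array([*((far+near)/2)[:2],0])-[*(s["tcp_pos"]+R@[0,0,.173])[:2],0];print("delta tool",R.T@d)
```

```text
[ 0.5733 -0.2621  0.067 ] [ 0.5787 -0.3283  0.067 ] w 0.0664055455657378
[ 0.4921 -0.2661  0.067 ] [ 0.4977 -0.3347  0.067 ] w 0.06881935777570271
sep 0.08123347252210004 yaw 3.6622681496135465 seat [ 0.5355 -0.2978  0.067 ]
62 [175 173 175 171 165 165 199 200 200 200 198 197 161 162 162 161 160 161
 159 156 154 153 154 156 154 160 200 201 201 202 196 177 170 169]
66 [170 171 171 128 130 111 204 202 201 199 198 196 204 207 209 208 205 202
 204 205 207 206 206 154 106 160 199 198 198 196 195 174 172 171]
70 [173 175 176 129 115 114 203 200 198 198 197 193 136 169 207 205 204 203
 202 203 203 201 202 138 107 175 199 198 197 195 194 188 176 177]
157 [205 147 179 121 121 102 101 100  99 100 189 201 203 205 201 194 193 194
 196 196 196 175 108 103 101  99 105 156 176 181 180 179 180 178]
161 [205 145 172 120 109 193 203 205 204 203 199 161 206 209 206 205 202 204
 205 204 203 172 109 168 204 204 204 203 201 187 184 184 186 186]
165 [204 146 167 129 120 196 202 202 200 199 194 133 135 140 200 206 206 206
 206 204 205 165 107 178 202 202 200 199 199 124 171 184 185 187]
t 18.3 tcp [ 0.4647 -0.2456  0.3758] yang -85.27358334607409 zax [-0.0061  0.004  -1.    ] q [-0.6179  0.1589  1.1349  1.8427 -0.1527  1.2423 -0.9255] F [ 1.2614  1.0866 -0.4816] gap 0.017941870738546906 50.146381824743
tip [ 0.3241 -0.2565  0.2036] rel [-182.8824 -272.4721  203.6257] R [[0.997, 0.082, -0.006], [0.082, -0.997, 0.004], [-0.006, -0.005, -1.0]]
[[ 0.9966  0.0824 -0.0061]
 [ 0.0824 -0.9966  0.004 ]
 [-0.0058 -0.0045 -1.    ]] [ 0.4636 -0.2449  0.2028]
delta tool [ 0.0672  0.0586 -0.0007]
```

play_rows(rows=[{"x":0.022,"y":0.02,"z":0,"rx":0,"ry":0,"rz":0,"hand":0},{"x":0.022,"y":0.02,"z":0,"rx":0,"ry":0,"rz":0,"hand":0},{"x":0.022,"y":0.019,"z":0,"rx":0,"ry":0,"rz":0,"hand":0},{"x":0,"y":0,"z":0.03,"rx":0,"ry":0,"rz":0,"hand":0},{"x":0,"y":0,"z":0.03,"rx":0,"ry":0,"rz":0,"hand":0},{"x":0,"y":0,"z":0.03,"rx":0,"ry":0,"rz":0,"hand":0},{"x":0,"y":0,"z":0.02,"rx":0,"ry":0,"rz":0,"hand":0},{"x":0,"y":0,"z":0,"rx":0,"ry":0,"rz":0,"hand":0}])

```text
t: 19.1
tcp_pos: [0.5344, -0.2984, 0.2614]
ee_rot: [[0.997, 0.082, -0.012], [0.082, -0.997, 0.005], [-0.011, -0.006, -1.0]]
ft_force: [0.6, 0.8, -1.1]
finger_gap: 0.0171
gripper_force: 50.1
```

Run:
```python
from h import *
s,p=tip();R=s["ee_rot"];o=s["tcp_pos"]+R@[0,0,.173];print("axis",o)
c=cam("scene")
for q in(o,o+R@[.06,0,0],p,(.534,-.2985,.057)):print(proj(c,q))
cv2.imwrite("pics/s7.png",cv2.resize(c[0][180:300,140:280],(700,600),interpolation=cv2.INTER_CUBIC))
```

```text
t 19.1 tcp [ 0.5344 -0.2984  0.2614] yang -85.28752185543935 zax [-0.0119  0.0049 -0.9999] q [-0.2912  0.5404  0.9626  1.753  -0.4847  1.1219 -0.6604] F [ 0.6423  0.7948 -1.1373] gap 0.017109327145024507 50.14626360498369
tip [ 0.3928 -0.3091  0.0901] rel [-114.1687 -325.0514   90.0624] R [[0.997, 0.082, -0.012], [0.082, -0.997, 0.005], [-0.011, -0.006, -1.0]]
axis [ 0.5323 -0.2975  0.0885]
[217.6054 243.5849]
[235.8705 255.9853]
[179.1191 217.4562]
[219.4884 254.1218]
```

View pics/s7.png

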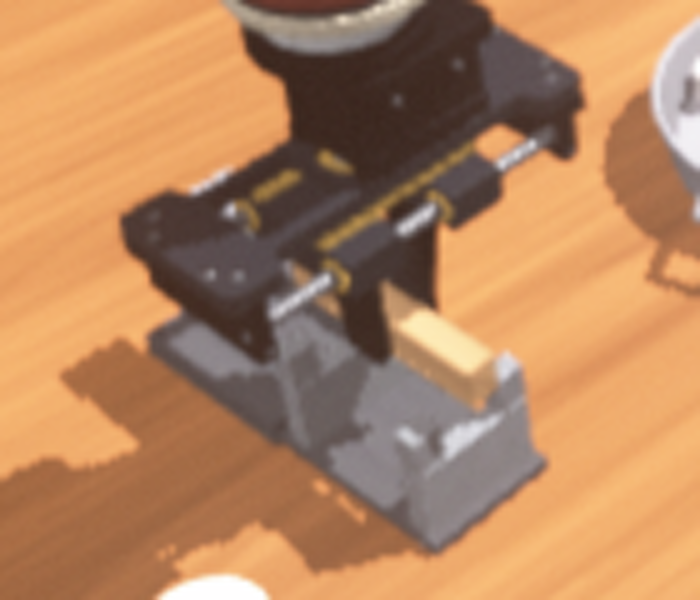

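The picture shows the handle's end (480,370 in the crop) above the notch between the far fork's prongs (415,437) and (505,362), in line with it. Next I'll lower it.

play_rows(rows=[{"x":0.001,"y":0.001,"z":0.008,"rx":0,"ry":0.6,"rz":0,"hand":0},{"x":0,"y":0,"z":0.008,"rx":0,"ry":0,"rz":0,"hand":0},{"x":0,"y":0,"z":0.006,"rx":0,"ry":0,"rz":0,"hand":0},{"x":0,"y":0,"z":0.004,"rx":0,"ry":0,"rz":0,"hand":0},{"x":0,"y":0,"z":0.002,"rx":0,"ry":0,"rz":0,"hand":0},{"x":0,"y":0,"z":0,"rx":0,"ry":0,"rz":0,"hand":0}])

```text
t: 19.75
tcp_pos: [0.535, -0.3011, 0.2369]
ee_rot: [[0.997, 0.08, 0.004], [0.08, -0.997, 0.004], [0.005, -0.003, -1.0]]
ft_force: [-0.2, -0.1, -0.8]
finger_gap: 0.0177
gripper_force: 50.1
```

Run:
```python
from h import *
s,p=tip();R=s["ee_rot"];print("axis",s["tcp_pos"]+R@[0,0,.173])
```

```text
t 19.75 tcp [ 0.535  -0.3011  0.2369] yang -85.42376716648086 zax [ 0.0043  0.0037 -1.    ] q [-0.2673  0.5652  0.9366  1.774  -0.5211  1.0687 -0.6352] F [-0.1839 -0.0902 -0.8078] gap 0.017711550435633713 50.146081515122205
tip [ 0.3962 -0.3116  0.0632] rel [-110.8377 -327.599    63.216 ] R [[0.997, 0.08, 0.004], [0.08, -0.997, 0.004], [0.005, -0.003, -1.0]]
axis [ 0.5357 -0.3004  0.0639]
```

play_rows(rows=[{"x":0,"y":0,"z":0.003,"rx":0,"ry":0,"rz":0,"hand":0},{"x":0,"y":-0.001,"z":0.002,"rx":0,"ry":0,"rz":0,"hand":0},{"x":0,"y":0,"z":0.001,"rx":0,"ry":0,"rz":0,"hand":0},{"x":0,"y":0,"z":0,"rx":0,"ry":0,"rz":0,"hand":0}])

```text
t: 20.15
tcp_pos: [0.535, -0.3, 0.2309]
ee_rot: [[0.997, 0.08, 0.004], [0.08, -0.997, 0.004], [0.005, -0.003, -1.0]]
ft_force: [0.0, -0.1, -2.1]
finger_gap: 0.018
gripper_force: 50.1
```

Run:
```python
from h import *
s,p=tip();R=s["ee_rot"];print("axis",s["tcp_pos"]+R@[0,0,.173])
```

```text
t 20.15 tcp [ 0.535  -0.3     0.2309] yang -85.41262179040476 zax [ 0.0044  0.0037 -1.    ] q [-0.2651  0.5712  0.931   1.7796 -0.5273  1.0585 -0.6321] F [ 0.0245 -0.085  -2.0753] gap 0.01802521941927418 50.14604455791414
tip [ 0.3962 -0.3105  0.0572] rel [-110.8313 -326.539    57.2174] R [[0.997, 0.08, 0.004], [0.08, -0.997, 0.004], [0.005, -0.003, -1.0]]
axis [ 0.5357 -0.2993  0.0579]
```

play_rows(rows=[{"x":0,"y":0,"z":0.001,"rx":0,"ry":0,"rz":0,"hand":0},{"x":0,"y":0,"z":0,"rx":0,"ry":0,"rz":0,"hand":0}])

```text
t: 20.35
tcp_pos: [0.535, -0.3001, 0.2302]
ee_rot: [[0.997, 0.08, 0.005], [0.08, -0.997, 0.004], [0.005, -0.003, -1.0]]
ft_force: [-0.6, -0.2, 0.4]
finger_gap: 0.0177
gripper_force: 50.2
```

play_rows(rows=[{"x":0,"y":0,"z":0,"rx":0,"ry":0,"rz":0,"hand":0.25},{"x":0,"y":0,"z":0,"rx":0,"ry":0,"rz":0,"hand":0.5},{"x":0,"y":0,"z":0,"rx":0,"ry":0,"rz":0,"hand":0.6},{"x":0,"y":0,"z":0,"rx":0,"ry":0,"rz":0,"hand":0.6},{"x":0,"y":0,"z":0,"rx":0,"ry":0,"rz":0,"hand":0.6}])

```text
t: 20.85
tcp_pos: [0.5349, -0.3001, 0.23]
ee_rot: [[0.997, 0.08, 0.005], [0.08, -0.997, 0.004], [0.005, -0.003, -1.0]]
ft_force: [-0.6, 0.1, 1.1]
finger_gap: 0.0457
gripper_force: 0.0
```

play_rows(rows=[{"x":0,"y":0,"z":-0.01,"rx":0,"ry":0,"rz":0,"hand":0.6},{"x":0,"y":0,"z":-0.03,"rx":0,"ry":0,"rz":0,"hand":0.6},{"x":0,"y":0,"z":-0.04,"rx":0,"ry":0,"rz":0,"hand":0.6},{"x":0,"y":0,"z":-0.04,"rx":0,"ry":0,"rz":0,"hand":0.6},{"x":0,"y":-0.03,"z":-0.04,"rx":0,"ry":0,"rz":0,"hand":0.6},{"x":0,"y":-0.04,"z":0,"rx":0,"ry":0,"rz":0,"hand":0.6},{"x":0,"y":-0.04,"z":0,"rx":0,"ry":0,"rz":0,"hand":0.6},{"x":0,"y":0,"z":0,"rx":0,"ry":0,"rz":0,"hand":0.6}])

```text
t: 21.65
tcp_pos: [0.5266, -0.1848, 0.3907]
ee_rot: [[0.996, 0.089, 0.005], [0.089, -0.996, 0.007], [0.006, -0.007, -1.0]]
ft_force: [0.4, 1.0, -0.5]
finger_gap: 0.0524
gripper_force: 0.0
```

Run:
```python
from h import *
s=st()
for nm in("wrist","scene"):
    c=cam(nm);im=c[0];hsv=cv2.cvtColor(im,cv2.COLOR_BGR2HSV)
    # pale wood: sample predicted handle top; compare with colour seen earlier (~166,215,240 bgr)
    m=((np.abs(im.astype(int)-[166,215,240]).max(2))<28).astype(np.uint8)
    n,l,stt,ce=cv2.connectedComponentsWithStats(m);
    for i in np.argsort(-stt[1:,4])[:3]+1:
        pts=np.argwhere(l==i)[:,::-1].astype(np.float32);r=cv2.minAreaRect(pts);print(nm,stt[i,4],r,ray(c,*r[0],.069))
    for x in(.06,0,-.06,-.14):print(x,proj(c,np.array([.5357,-.2993,.069])+x*np.array([.9968,.08,0])))
```

```text
t 21.65 tcp [ 0.5266 -0.1848  0.3907] yang -84.91647959777585 zax [ 0.0049  0.0074 -1.    ] q [-0.688   0.2589  1.1228  1.7527 -0.2522  1.2821 -0.9877] F [ 0.4089  1.0104 -0.5379] gap 0.052396988606736035 0.0
wrist 1504 ((440.3604431152344, 176.98568725585938), (16.018535614013672, 95.85612487792969), 5.856013774871826) [ 0.55   -0.2988  0.069 ]
wrist 48 ((441.5, 272.5), (21.0, 3.0), 90.0) [ 0.4495 -0.3184  0.069 ]
wrist 9 ((609.0, 156.0), (11.313708305358887, 0.0), 135.0) [ 0.5843 -0.4547  0.069 ]
0.06 [444.6744 128.7883]
0 [438.2367 191.2854]
-0.06 [432.3838 248.1046]
-0.14 [425.3599 316.292 ]
scene 379 ((503.2647705078125, 39.44118118286133), (64.27194213867188, 13.824529647827148), 14.03624439239502) [0.2875 1.8279 0.069 ]
scene 264 ((220.60069274902344, 252.0704803466797), (41.535057067871094, 6.635778903961182), 34.99202346801758) [ 0.5414 -0.2989  0.069 ]
scene 151 ((523.2453002929688, 128.1415252685547), (21.977689743041992, 12.225090026855469), 15.945395469665527) [0.7962 0.8135 0.069 ]
0.06 [237.0153 263.2422]
0 [218.9666 250.9152]
-0.06 [202.0184 239.3398]
-0.14 [180.9656 224.961 ]
```

The handle is level in both notches, matching its predicted position to within about 1 px in both views. The gripper is clear, so I'm handing in.

```bash
python3 -c "
from h import *
chunks();print(order.job_done())"
```

```text
white 49 [65. -6.]
white 42 [ 62. -35.]
white 39 [28. 74.]
white 48 [-64.  44.]
white 47 [-72.  13.]
white 48 [-72. -24.]
the job is handed in; nothing more can be done
None
```

I stirred the chunks one whole turn counter-clockwise from the near side; all six moved about 30 mm or more by the camera and none spilled, the paddle lies in its rest with the blade over the catch tray, and I handed the job in at about 22 s (no verdict was returned).

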